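Line the seasonings up by height

ROBOT

A 7-joint arm with a two-finger parallel gripper is mounted at the origin on a cart in front of the work surface, level with it; the furniture and walls round the work are solid. World frame = base frame: x ahead of the robot, y to its left, z up, the work surface at z = 0. Lengths are in m, angles in rad, forces in N, time in s.
With the tool pointing down it reaches from about 0.4 to 0.875 m from the base axis. Payload 6.5 kg.
Tool frame: the origin (TCP) lies midway between the tips of the shut fingers; the grasp point (between the pads) lies 19 mm behind it; z points along the fingers, y is the line along which they close (so a half turn about z gives the same grasp; the last joint's range is limited). The gripper opens to 85 mm and grips with 20 to 120 N. Pads are 22 mm wide; open, the fingers measure 114 mm over their backs; the gripper's body (76 mm by 85 mm) begins 54 mm behind the grasp point. The pads swing forward as they close: fully open they stand 13 mm farther back than shut.
Start: joints at [-1.328, 0.536, -0.004, 1.538, 0.003, 1.067, -0.071], TCP at [0.198, 0.619, 0.211] pointing down, gripper open.
Joint ranges: [-2.7, 2.7], [-0.37, 2.16], [-1.27, 1.26], [0.24, 2.4], [-1.31, 4.45], [0.19, 1.91], [-2.76, 2.76]. Speed limits (rad/s): [2.39, 2.39, 3.14, 3.14, 3.14, 3.14, 3.14].

INTERFACE

Orientations are given as [roll, pitch, yaw] about the fixed x, y, z axes, in that order (R = Rz(yaw) Ry(pitch) Rx(roll)).
In Python, from station import observe, viewer, job gives the robot as it stands. The module is installed in compiled form; this text tells all that it offers.
- The arm moves only by the tool apply_moves, never from a script. Its argument "steps" is a list of rows, each a list of 6 numbers: the shift along the tool's x, y, z in m, then the turn, a rotation vector about the tool's x, y, z in degrees. In form: [[x, y, z, rx, ry, rz], ...]. A call has exactly 8 rows; each row is the pose to reach, as a shift and turn from the pose commanded when the call began, along the tool's axes at that moment; what a row does not reach only later rows make up. A row lasts 1/8 s, in which the tool goes at most 62.5 mm and 10.7 degrees, less where a joint would pass 70% of its speed; a pose out of reach is approached as far as the arm can. A call with a gripper value outside its range is refused whole. "fingers" is the finger opening in m, from 0 to 0.0854, set as the call begins (left out, the last holds). The fingers move at their own pace and stop on an object; the grip force is fixed at half the most. Time passes only in rows, so rows that repeat a pose let the fingers close, or fill a call up. It gives the time, the measured TCP pose, the force, the opening and the grip force at its end, in the units of the state.
- observe(): the state, without advancing time (a new reading comes with each control period).
- viewer.capture(name): name is "scene" or "top" or "wrist"; returns a dict with "frame" (480x640x3 uint8, red, green, blue), "intrinsics" (3x3 intrinsics, pixels), "k1" (the pictures are not rectified: a ray, as slopes to the right and down, at radius r is drawn at 1 + k1 r^2 times it, then the intrinsics apply), "origin" and "rotation" of the camera in the world. Camera axes: x right, y down, z forward; pixel columns grow to the right and rows downward; lengths in m; the calibration is good to about 2 mm. A picture is of the moment at which its call begins. There is no depth.
- job.job_done(): hands the job in; it is judged then, once.
The state is a dict: "time_s": time; "joint_positions": joint angles; "dq": joint speeds; "effort": joint torques, N m; "eef_pos": TCP position; "eef_rot": TCP orientation; "force": force on the tool from outside, world axes, zero at the start; "wrist_torque": the same for the moment, N m; "finger_gap": finger opening in m; "grip_force": force on a finger pad.
Only numpy, scipy, OpenCV 4.12 (cv2) and the standard library are available. Lean on these libraries where they do the work, as an engineer would, in place of code of your own. Each camera call takes 0.05 s, during which the arm holds its last target. There are 200 camera calls.

TASK

Stand the four seasonings - pepper mill, spice jar, salt shaker and spice tin - on the four cork coasters of the board, one centred on each, in order of height: the tallest on the coaster next to the sugar jar, stepping down to the shortest next to the candle. Leave all four upright, and leave the sugar jar and the candle where they are.

Things in the scene. Friction and masses are not known exactly. Their poses are not given: they have to be found in the camera images.
- mill_mid (a point): dark brown wooden pepper mill with a small metal knob on top, the tallest of the four: 150 mm high, 58 mm across the body (up to 108 mm high; the head above it is 50 mm across); point on its upright axis, half-way up (75 mm above its base); z up along the axis; 0.18 kg. Stands loose and upright; too tall for most grippers to reach down to this point from above: grip it higher, round the head, about 118 mm above its base (43 mm above this point), where it is 50 mm wide
- spice_jar_mid (a point): glass spice jar with a red screw cap, second tallest: 108 mm high, 45 mm across; point on its upright axis, half-way up (54 mm above its base); z up along the axis; 0.11 kg. Stands loose and upright; best gripped some 20 mm above this point, where a gripper's body clears the cap
- shaker_mid (a point): glass salt shaker with a grey cap, third: 90 mm high, 44 mm across (cap 34 mm, above 70 mm); point on its upright axis, half-way up (45 mm above its base); z up along the axis; 0.10 kg. Stands loose and upright
- tin_mid (a point): short squat copper spice tin with a flat copper lid, the shortest: 64 mm high, 52 to 54 mm across; point on its upright axis, half-way up (32 mm above its base); z up along the axis; 0.09 kg. Stands loose and upright
- coaster_a: round flat cork coaster, 70 mm across and 5 mm thick, fixed on the 10 mm thick dark wooden board (105 x 365 mm), so its upper face is 15 mm above the worktop; origin at the centre of its underside, z up. First from the left of the row of four as the robot sees it (a is the leftmost, d the rightmost; the four coasters look alike). Neighbours' centres are 75 to 95 mm apart
- coaster_b: round flat cork coaster, 70 mm across and 5 mm thick, fixed on the 10 mm thick dark wooden board (105 x 365 mm), so its upper face is 15 mm above the worktop; origin at the centre of its underside, z up. Second from the left of the row of four as the robot sees it (a is the leftmost, d the rightmost; the four coasters look alike). Neighbours' centres are 75 to 95 mm apart
- coaster_c: round flat cork coaster, 70 mm across and 5 mm thick, fixed on the 10 mm thick dark wooden board (105 x 365 mm), so its upper face is 15 mm above the worktop; origin at the centre of its underside, z up. Third from the left of the row of four as the robot sees it (a is the leftmost, d the rightmost; the four coasters look alike). Neighbours' centres are 75 to 95 mm apart
- coaster_d: round flat cork coaster, 70 mm across and 5 mm thick, fixed on the 10 mm thick dark wooden board (105 x 365 mm), so its upper face is 15 mm above the worktop; origin at the centre of its underside, z up. Fourth from the left of the row of four as the robot sees it (a is the leftmost, d the rightmost; the four coasters look alike). Neighbours' centres are 75 to 95 mm apart
- sugar_jar_mid (a point): glass sugar jar with a black lid, 72 mm across, 100 mm high, standing loose on the worktop just beyond one end of the board (either end), about 110 mm from the centre of the end coaster: it marks the tall end of the row; point on its axis half-way up (50 mm above its base). Not to be moved
- candle_mid (a point): pale green candle in a glass, 76 mm across, 90 mm high, standing loose on the worktop just beyond the other end of the board: the low end of the row; point on its axis half-way up (45 mm above its base). Not to be moved
Things that resemble listed ones, but are neither listed nor needed, are in the scene too. What is shaped like the part that bears mill_mid but purple is not meant. What is shaped like the part that bears sugar_jar_mid but pink is not meant.

How it is judged:
By the outcome, as a careful person would: the job done as asked, in the order asked, and still so for the second after the job is handed in, with the robot touching nothing.
It also fails if it takes over 102 s, if anything falls off the work surface, if the arm or the gripper's body presses on something with over 40 N, if the wrist force passes 120 N, or if a joint passes its speed limit or range.

## Working session

There is one attempt and no reset: what is moved stays moved. The work goes in short steps, Python scripts to look and compute and a tool call to move; the robot and the scene stay as the last step left them, time stands still between calls to the robot, and variables do not carry over. Pictures are saved under pics/ and viewed, at most 14 in all, crops included, and the job is handed in when it is done.

Besides the shell and the picture viewer there is one more tool, called after "Call:" by a JSON object that holds its "op" and its "data", one argument or row to a line. apply_moves: Moves the arm, as the interface text tells. Its arguments: {"type":"object","properties":{"steps":{"type":"array","items":{"type":"array","items":{"type":"number"}}},"fingers":{"type":"number"}},"required":["steps"]}

```bash
mkdir -p pics
python3 - <<'E'
from station import observe, viewer
import cv2, numpy as np, pickle
s=observe(); print(s['time_s'],s['eef_pos'],s['eef_rot'],s['finger_gap'])
for n in ['scene','top']:
    c=viewer.capture(n); pickle.dump(c,open(f'{n}0.pkl','wb'))
    cv2.imwrite(f'pics/{n}0.png',c['frame'][:,:,::-1]); print(n,c['intrinsics'],c['k1'],c['origin'],c['rotation'])
E
```

```text
0.0 [0.19735443 0.61860828 0.21007393] [-3.13981788e+00  1.12534128e-04  2.83287386e+00] 0.08539351503648351
scene [[460.06065413   0.         319.40228591]
 [  0.         460.06065413 235.54806269]
 [  0.           0.           1.        ]] 0.018338360316634075 [-0.39442334 -0.60963635  0.57805636] [-2.00228025  0.02542512 -1.0279593 ]
top [[481.16801087   0.         312.06394884]
 [  0.         481.16801087 242.17625208]
 [  0.           0.           1.        ]] -0.035128542147657364 [ 0.43315212 -0.03666311  1.2166068 ] [-3.04412745  0.03053342 -1.54180253]
```

View pics/top0.png

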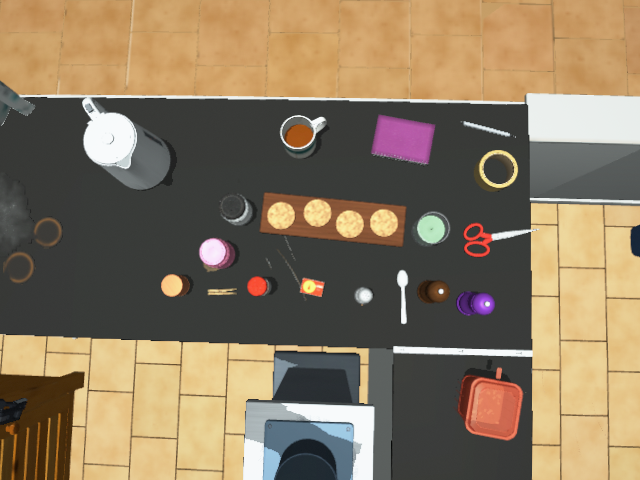

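View pics/scene0.png

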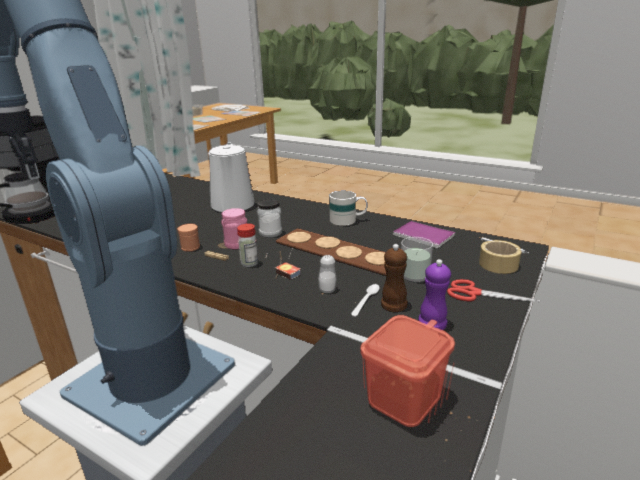

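The sugar jar (black lid) is at top-view (235,209) and the candle at (432,229). So a=mill (435,291), b=red-capped jar (259,286), c=shaker (363,296), d=copper tin (175,286). The coasters are at (281,215), (317,212), (350,223) and (384,222).

```bash
cat > h.py <<'E'
import numpy as np, cv2, pickle
from scipy.spatial.transform import Rotation as R
def ray(c,uv):
    K=np.array(c['intrinsics']); d=(np.asarray(uv,float)-K[:2,2])/[K[0,0],K[1,1]]
    s=d.copy()
    for _ in range(20): s=d/(1+c['k1']*(s@s))
    return R.from_euler('xyz',c['rotation']).apply([s[0],s[1],1.])
def onplane(c,uv,z):
    o=np.array(c['origin']); r=ray(c,uv); return (o+r*(z-o[2])/r[2])
def proj(c,p):
    K=np.array(c['intrinsics']); q=R.from_euler('xyz',c['rotation']).inv().apply(np.asarray(p)-c['origin'])
    s=q[:2]/q[2]; s=s*(1+c['k1']*(s@s)); return s*[K[0,0],K[1,1]]+K[:2,2]
E
python3 - <<'E'
from h import *
c=pickle.load(open('top0.pkl','rb')); sc=pickle.load(open('scene0.pkl','rb'))
f=c['frame'][:,:,::-1]
cv2.imwrite('pics/crop0.png',cv2.resize(f[180:330,150:510],None,fx=2.2,fy=2.2,interpolation=cv2.INTER_CUBIC))
hsv=cv2.cvtColor(f,cv2.COLOR_BGR2HSV)
for n,(u,v),z in [('a',(281,215),.015),('b',(317,212),.015),('c',(350,223),.015),('d',(384,222),.015),('tin',(175,286),.064),('jar',(259,286),.108),('candle',(432,229),.09)]:
    w=f[v-20:v+20,u-20:u+20].astype(float)
    ref=f[v-3:v+4,u-3:u+4].reshape(-1,3).astype(float).mean(0)
    m=(np.linalg.norm(w-ref,axis=2)<75).astype(np.uint8)
    l,lab,st,ce=cv2.connectedComponentsWithStats(m); k=lab[20,20]
    cn=max(cv2.findContours((lab==k).astype(np.uint8),0,2)[0],key=cv2.contourArea)
    e=cv2.fitEllipse(cn); cen=np.array(e[0])+[u-20,v-20]
    p=onplane(c,cen,z); print(n,cen.round(1),np.round(e[1],1),st[k,4],p.round(4),'scene px',proj(sc,p).round(0))
E
```

```text
a [280.6 215.3] [26.  26.6] 574 [0.6159 0.0851 0.015 ] scene px [299. 236.]
b [317.  212.6] [25.9 27. ] 576 [ 0.625 -0.007  0.015] scene px [328. 241.]
c [349.3 223.7] [25.9 27. ] 585 [ 0.5986 -0.0888  0.015 ] scene px [349. 251.]
d [383.4 222.5] [26. 27.] 584 [ 0.604  -0.1743  0.015 ] scene px [379. 257.]
tin [171.4 285. ] [19.9 20.5] 345 [0.432  0.3388 0.064 ] scene px [188. 227.]
jar [256.6 285.8] [17.9 18.7] 280 [0.4362 0.1254 0.108 ] scene px [247. 226.]
candle [430.5 228.8] [26.2 27.3] 591 [ 0.5812 -0.2763  0.09  ] scene px [415. 242.]
```

View pics/crop0.png

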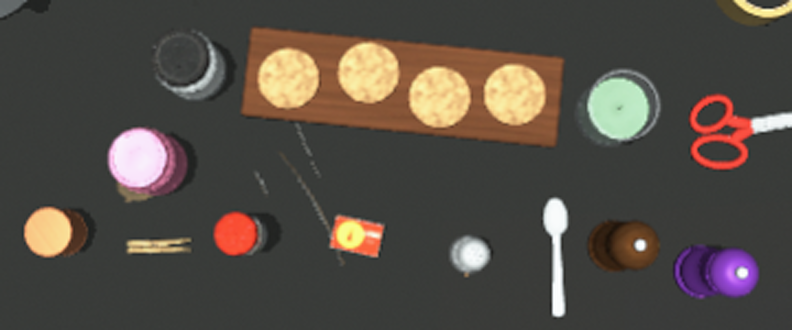

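```bash
cat >> h.py <<'E'
def togo(xyz,yaw=np.pi/2):
    from station import observe
    s=observe(); T=R.from_euler('xyz',s['eef_rot']); G=R.from_euler('xyz',[np.pi,0,yaw])
    print('togo mm',(T.inv().apply(np.array(xyz)-s['eef_pos'])*1000).round(1),'deg',(T.inv()*G).as_rotvec(degrees=True).round(2),'t',s['time_s'])
E
python3 - <<'E'
from h import *
c=pickle.load(open('top0.pkl','rb')); sc=pickle.load(open('scene0.pkl','rb'))
f=c['frame'].astype(int)
def cen(m,u,v,r):
    M=np.zeros(m.shape,bool);M[v-r:v+r,u-r:u+r]=1; ys,xs=np.nonzero(m&M); return np.array([xs.mean(),ys.mean()]),len(xs)
br=f.min(2)
for n,u,v,r,t,z in [('millknob',441,291,5,150,.147),('shaker',366,294,11,130,.088)]:
    p,k=cen(br>t,u,v,r); q=onplane(c,p,z); print(n,p,k,q.round(4),'scene',proj(sc,q).round(1))
g=br[280:310,350:380]; print(g[::2,::2])
togo([.432,.339,.15])
E
```

```text
millknob [440.78947368 291.        ] 19 [ 0.4362 -0.2875  0.147 ] scene [396.8 245.4]
shaker [363.11330049 295.26108374] 203 [ 0.4215 -0.1214  0.088 ] scene [326.3 255.9]
[[ 56  58  57  57  57  57  57  58  57  57  57  57  57  57  57]
 [ 56  57  57  57  57  56  57  57  58  57  57  58  57  57  58]
 [ 57  57  56  57  57  57  57  58  57  57  56  57  58  56  57]
 [ 57  56  57  57  58  58  66  62  59  57  57  57  57  57  57]
 [ 57  57  57  60  85 133 157 126 110  69  42  54  57  58  57]
 [ 57  57  58  97 157 151 177 204 201 168  89  48  57  57  57]
 [ 57  57  75 154 156 185 233 235 238 230 170  48  57  58  57]
 [ 58  57  86 169 148 217 244 249 237 245 209 120  48  57  57]
 [ 57  58  87 168 151 220 248 249 242 214 213 116  56  57  57]
 [ 58  58  77 163 161 198 240 240 236 238 190  83  57  57  57]
 [ 57  57  57  98 154 166 202 226 226 198 114  57  58  57  58]
 [ 57  57  57  59 102 163 162 152 144 106  58  57  57  58  57]
 [ 57  58  57  57  58  62  94  75  61  58  57  57  57  57  56]
 [ 57  57  57  57  58  57  57  57  57  58  58  58  57  57  56]
 [ 57  57  57  57  57  56  57  57  57  57  57  57  57  57  57]]
togo mm [-308.5 -195.1   60.5] deg [-7.000e-02  6.000e-02  7.231e+01] t 0.1
```

Call:
{"op": "apply_moves", "data": {
  "steps": [
    [-0.035,-0.022,0.005,0,0,9],
    [-0.075,-0.047,0.01,0,0,18],
    [-0.115,-0.072,0.02,0,0,27],
    [-0.155,-0.097,0.025,0,0,36.2],
    [-0.195,-0.122,0.03,0,0,45.2],
    [-0.235,-0.147,0.04,0,0,54.2],
    [-0.275,-0.172,0.05,0,0,63.2],
    [-0.3085,-0.195,0.06,0,0,72.3]
  ],
  "fingers": 0.085
}}

```text
time_s: 1.1
eef_pos: [0.4332, 0.338, 0.1506]
eef_rot: [3.142, 0.0, 1.565]
force: [-0.1, 0.4, 0.1]
finger_gap: 0.0849
grip_force: 0.0
```

Run:
```python
from h import *
from station import viewer
togo([.432,.339,.15])
c=viewer.capture('wrist'); pickle.dump(c,open('w1.pkl','wb')); cv2.imwrite('pics/w1.png',c['frame'][:,:,::-1])
print(c['origin'],c['rotation'],proj(c,[.432,.339,.064]),proj(c,[.432,.339,0]))
```

```text
togo mm [ 1.  -1.2  0.6] deg [ 0.    0.02 -0.34] t 1.1
[0.43438975 0.40266933 0.31371157] [ 2.87897595e+00 -8.64135974e-04 -5.04957424e-03] [314.35938216 237.15904293] [314.88584091 220.26089677]
```

View pics/w1.png

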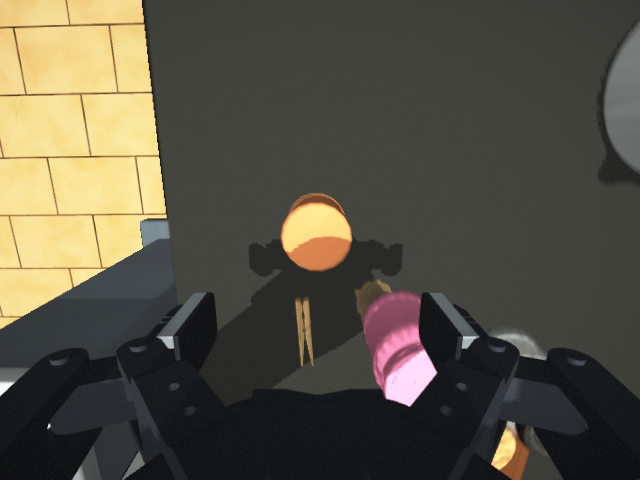

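The tin lid is at (316,237), 1 mm off the prediction. The pink jar at (400,350) is a possible clash for the gripper's body, so I'll check its position.

Run:
```python
from h import *
c=pickle.load(open('top0.pkl','rb')); w=pickle.load(open('w1.pkl','rb'))
print(onplane(c,(212.7,252.3),.1), onplane(w,(316.5,237),.064))
for y,x in [(365.9,294.5),(365.5,295)]: print(onplane(c,(y,x),.089))
togo([.433,.339,.019])
```

```text
[0.51142131 0.23307759 0.1       ] [0.4336165  0.33911535 0.064     ]
[ 0.42348372 -0.12777058  0.089     ]
[ 0.4223008  -0.12686489  0.089     ]
togo mm [  7.8  -3.7 130.5] deg [ 0.07  0.28 -1.08] t 1.15
```

Call:
{"op": "apply_moves", "data": {
  "steps": [
    [0,0,0,0,0,0],
    [0,0,0.01,0,0,0],
    [0,0,0.02,0,0,0],
    [0,0,0.03,0,0,0],
    [0,0,0.04,0,0,0],
    [0,0,0.05,0,0,0],
    [0,0,0.055,0,0,0],
    [0,0,0.055,0,0,0]
  ]
}}

```text
time_s: 2.15
eef_pos: [0.4321, 0.3396, 0.0956]
eef_rot: [-3.141, 0.0, 1.571]
force: [-0.1, -0.3, 0.1]
finger_gap: 0.0853
grip_force: 0.0
```

Run:
```python
from h import *
togo([.433,.339,.019])
```

```text
togo mm [-0.5  0.9 76.6] deg [-0.02  0.03  0.  ] t 2.15
```

Call:
{"op": "apply_moves", "data": {
  "steps": [
    [0,0.001,0.018,0,0,0],
    [0,0.001,0.036,0,0,0],
    [0,0.001,0.054,0,0,0],
    [0,0.001,0.068,0,0,0],
    [0,0.001,0.074,0,0,0],
    [0,0.001,0.076,0,0,0],
    [0,0.001,0.076,0,0,0],
    [0,0.001,0.076,0,0,0]
  ]
}}

```text
time_s: 3.15
eef_pos: [0.4335, 0.34, 0.0205]
eef_rot: [3.141, -0.001, 1.571]
force: [1.1, -0.3, -0.3]
finger_gap: 0.0848
grip_force: 0.0
```

Call:
{"op": "apply_moves", "data": {
  "steps": [
    [0,0,0,0,0,0],
    [0,0,0,0,0,0],
    [0,0,0,0,0,0],
    [0,0,0,0,0,0],
    [0,0,0,0,0,0],
    [0,0,0,0,0,0],
    [0,0,0,0,0,0],
    [0,0,0,0,0,0]
  ],
  "fingers": 0.0
}}

```text
time_s: 4.15
eef_pos: [0.4333, 0.3399, 0.0207]
eef_rot: [3.142, -0.0, 1.571]
force: [-1.3, -1.1, 6.7]
finger_gap: 0.0521
grip_force: 61.9
```

Call:
{"op": "apply_moves", "data": {
  "steps": [
    [0,0,-0.01,0,0,0],
    [0,0,-0.03,0,0,0],
    [0,0,-0.055,0,0,0],
    [0,0,-0.08,0,0,0],
    [0,0,-0.105,0,0,0],
    [0,0,-0.12,0,0,0],
    [0,0,-0.13,0,0,0],
    [0,0,-0.13,0,0,0]
  ]
}}

```text
time_s: 5.15
eef_pos: [0.4333, 0.3399, 0.1503]
eef_rot: [3.141, -0.0, 1.571]
force: [-0.2, 0.1, -0.9]
finger_gap: 0.0521
grip_force: 62.7
```

Call:
{"op": "apply_moves", "data": {
  "steps": [
    [-0.015,0.005,0,0,0,0],
    [-0.045,0.015,0,0,0,0],
    [-0.085,0.028,0,0,0,0],
    [-0.125,0.041,0,0,0,0],
    [-0.165,0.055,0,0,0,0],
    [-0.205,0.068,0,0,0,0],
    [-0.24,0.08,0,0,0,0],
    [-0.27,0.09,0,0,0,0]
  ]
}}

```text
time_s: 6.15
eef_pos: [0.5228, 0.0665, 0.1492]
eef_rot: [-3.14, 0.001, 1.569]
force: [-0.2, -0.4, -1.2]
finger_gap: 0.0519
grip_force: 62.7
```

Call:
{"op": "apply_moves", "data": {
  "steps": [
    [-0.035,0.012,0,0,0,0],
    [-0.075,0.025,0,0,0,0],
    [-0.115,0.038,0,0,0,0],
    [-0.155,0.051,0,0,0,0],
    [-0.195,0.064,0,0,0,0],
    [-0.225,0.074,0,0,0,0],
    [-0.24,0.079,0,0,0,0],
    [-0.244,0.0805,0,0,0,0]
  ]
}}

```text
time_s: 7.15
eef_pos: [0.603, -0.1752, 0.1494]
eef_rot: [-3.14, -0.0, 1.569]
force: [0.2, -0.0, -0.8]
finger_gap: 0.0526
grip_force: 62.8
```

Call:
{"op": "apply_moves", "data": {
  "steps": [
    [0,0,0,0,0,0],
    [0,0,0.015,0,0,0],
    [0,0,0.035,0,0,0],
    [0,0,0.055,0,0,0],
    [0,0,0.07,0,0,0],
    [0,0,0.08,0,0,0],
    [0,0,0.085,0,0,0],
    [0,0,0.085,0,0,0]
  ]
}}

```text
time_s: 8.15
eef_pos: [0.6039, -0.1744, 0.065]
eef_rot: [3.142, 0.0, 1.571]
force: [0.6, -0.3, -0.7]
finger_gap: 0.0526
grip_force: 62.8
```

Run:
```python
from h import *
from station import viewer
togo([.604,-.1735,.037])
c=viewer.capture('wrist'); pickle.dump(c,open('w2.pkl','wb')); cv2.imwrite('pics/w2.png',c['frame'][:,:,::-1])
print(proj(c,[.604,-.1743,.015]),proj(c,[.604+.035,-.1743,.015]))
```

```text
togo mm [ 0.9  0.1 28. ] deg [0. 0. 0.] t 8.15
[315.98915632 252.48158034] [369.63222901 252.50919781]
```

View pics/w2.png

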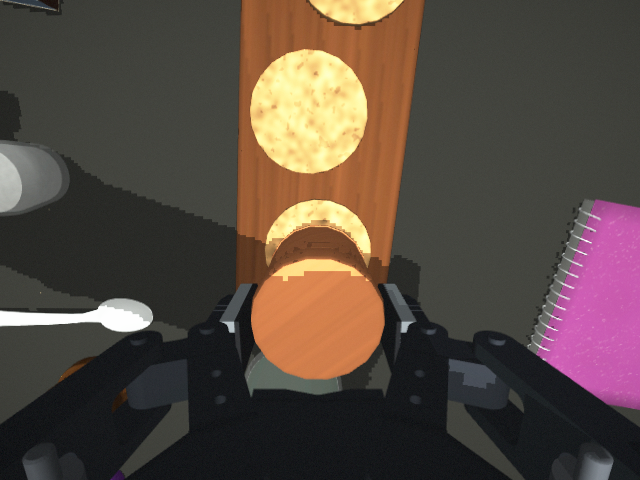

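The coaster d arc is centred near column 318, against a predicted 316, so the tin is about 1 mm off. I'll lower it.

Call:
{"op": "apply_moves", "data": {
  "steps": [
    [0.0005,0.001,0.006,0,0,0],
    [0.0005,0.001,0.013,0,0,0],
    [0.0005,0.001,0.02,0,0,0],
    [0.0005,0.001,0.025,0,0,0],
    [0.0005,0.001,0.028,0,0,0],
    [0.0005,0.001,0.029,0,0,0],
    [0.0005,0.001,0.029,0,0,0],
    [0.0005,0.001,0.029,0,0,0]
  ]
}}

```text
time_s: 9.2
eef_pos: [0.6049, -0.1738, 0.0362]
eef_rot: [3.141, 0.0, 1.571]
force: [0.1, 0.3, -0.1]
finger_gap: 0.0518
grip_force: 62.8
```

Call:
{"op": "apply_moves", "data": {
  "steps": [
    [0,0,0,0,0,0],
    [0,0,0,0,0,0],
    [0,0,0,0,0,0],
    [0,0,0,0,0,0],
    [0,0,-0.02,0,0,0],
    [0,0,-0.05,0,0,0],
    [0,0,-0.09,0,0,0],
    [0,0,-0.12,0,0,0]
  ],
  "fingers": 0.085
}}

```text
time_s: 10.2
eef_pos: [0.6055, -0.1742, 0.1593]
eef_rot: [3.139, 0.001, 1.571]
force: [0.8, -0.2, 0.5]
finger_gap: 0.0846
grip_force: 0.0
```

Run:
```python
from h import *
togo([.423,-.127,.15])
```

```text
togo mm [  47.2 -182.6    8.8] deg [ 0.16  0.04 -0.01] t 10.2
```

Call:
{"op": "apply_moves", "data": {
  "steps": [
    [0.006,-0.025,0,0,0,0],
    [0.017,-0.065,0.002,0,0,0],
    [0.028,-0.11,0.004,0,0,0],
    [0.038,-0.15,0.006,0,0,0],
    [0.045,-0.173,0.006,0,0,0],
    [0.047,-0.18,0.006,0,0,0],
    [0.047,-0.182,0.006,0,0,0],
    [0.047,-0.182,0.006,0,0,0]
  ]
}}

```text
time_s: 11.2
eef_pos: [0.4239, -0.1271, 0.1504]
eef_rot: [3.14, 0.0, 1.571]
force: [-0.4, -0.9, 0.2]
finger_gap: 0.0849
grip_force: 0.0
```

Run:
```python
from h import *
from station import viewer
togo([.423,-.127,.026])
c=viewer.capture('wrist'); pickle.dump(c,open('w3.pkl','wb')); cv2.imwrite('pics/w3.png',c['frame'][:,:,::-1])
print(proj(c,[.423,-.127,.09]),proj(c,[.423,-.127,.0]))
```

```text
togo mm [  0.2  -1.1 124.4] deg [0.07 0.03 0.01] t 11.2
[314.33456077 247.85106647] [314.96297047 221.17594529]
```

View pics/w3.png

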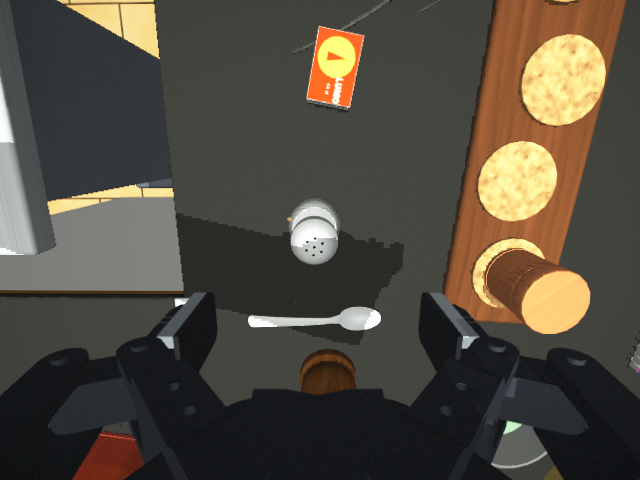

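The shaker cap is at (314,246), against a predicted (314,248). I'll descend and grip.

Call:
{"op": "apply_moves", "data": {
  "steps": [
    [0.001,-0.001,0.015,0,0,0],
    [0.001,-0.001,0.04,0,0,0],
    [0.001,-0.001,0.07,0,0,0],
    [0.001,-0.001,0.1,0,0,0],
    [0.001,-0.001,0.115,0,0,0],
    [0.001,-0.001,0.121,0,0,0],
    [0.001,-0.001,0.123,0,0,0],
    [0.001,-0.001,0.123,0,0,0]
  ]
}}

```text
time_s: 12.25
eef_pos: [0.4224, -0.1259, 0.0276]
eef_rot: [3.14, 0.0, 1.571]
force: [0.2, 0.8, -0.2]
finger_gap: 0.0854
grip_force: 0.0
```

Call:
{"op": "apply_moves", "data": {
  "steps": [
    [0,0,0,0,0,0],
    [0,0,0,0,0,0],
    [0,0,0,0,0,0],
    [0,0,0,0,0,0],
    [0,0,0,0,0,0],
    [0,0,0,0,0,0],
    [0,0,0,0,0,0],
    [0,0,0,0,0,0]
  ],
  "fingers": 0.0
}}

```text
time_s: 13.25
eef_pos: [0.4219, -0.1258, 0.0276]
eef_rot: [3.141, -0.0, 1.571]
force: [-2.6, 0.4, 10.5]
finger_gap: 0.033
grip_force: 58.7
```

Call:
{"op": "apply_moves", "data": {
  "steps": [
    [0,0,-0.01,0,0,0],
    [0,0,-0.03,0,0,0],
    [0,0,-0.055,0,0,0],
    [0,0,-0.08,0,0,0],
    [0,0,-0.105,0,0,0],
    [0,0,-0.12,0,0,0],
    [0,0,-0.13,0,0,0],
    [0,0,-0.13,0,0,0]
  ]
}}

```text
time_s: 14.25
eef_pos: [0.422, -0.1257, 0.1572]
eef_rot: [3.141, -0.0, 1.571]
force: [-0.3, -0.1, -1.4]
finger_gap: 0.0329
grip_force: 59.3
```

Run:
```python
from h import *
togo([.599,-.0885,.157])
```

```text
togo mm [ 37.2 177.    0.4] deg [ 0.04 -0.    0.02] t 14.25
```

Call:
{"op": "apply_moves", "data": {
  "steps": [
    [0.005,0.02,0,0,0,0],
    [0.012,0.055,0,0,0,0],
    [0.02,0.095,0,0,0,0],
    [0.028,0.135,0,0,0,0],
    [0.034,0.16,0,0,0,0],
    [0.037,0.174,0,0,0,0],
    [0.037,0.177,0,0,0,0],
    [0.037,0.177,0,0,0,0]
  ]
}}

```text
time_s: 15.25
eef_pos: [0.5977, -0.0893, 0.1567]
eef_rot: [-3.14, 0.0, 1.57]
force: [-0.3, -0.5, -1.9]
finger_gap: 0.0329
grip_force: 59.3
```

Call:
{"op": "apply_moves", "data": {
  "steps": [
    [0,0,0.01,0,0,0],
    [0,0,0.03,0,0,0],
    [0,0,0.05,0,0,0],
    [0,0,0.065,0,0,0],
    [0,0,0.075,0,0,0],
    [0,0,0.08,0,0,0],
    [0,0,0.08,0,0,0],
    [0,0,0.08,0,0,0]
  ]
}}

```text
time_s: 16.25
eef_pos: [0.5993, -0.0889, 0.0776]
eef_rot: [3.14, 0.0, 1.571]
force: [0.4, -0.2, -1.0]
finger_gap: 0.0327
grip_force: 59.3
```

Run:
```python
from h import *
from station import viewer
togo([.599,-.0885,.0436])
c=viewer.capture('wrist'); d=viewer.capture('scene'); pickle.dump(c,open('w4.pkl','wb'))
u,v=map(int,proj(d,[.6,-.0885,.09]))
s=cv2.resize(d['frame'][v-65:v+65,u-65:u+65],(480,480),interpolation=cv2.INTER_CUBIC)
im=np.hstack([cv2.resize(c['frame'],(440,330)),cv2.resize(s,(330,330))])
cv2.imwrite('pics/w4.png',im[:,:,::-1])
print(proj(c,[.5986,-.0888,.015])*440/640)
```

```text
togo mm [ 0.4 -0.3 34. ] deg [0.07 0.01 0.01] t 16.25
[216.39845381 169.92002372]
```

View pics/w4.png

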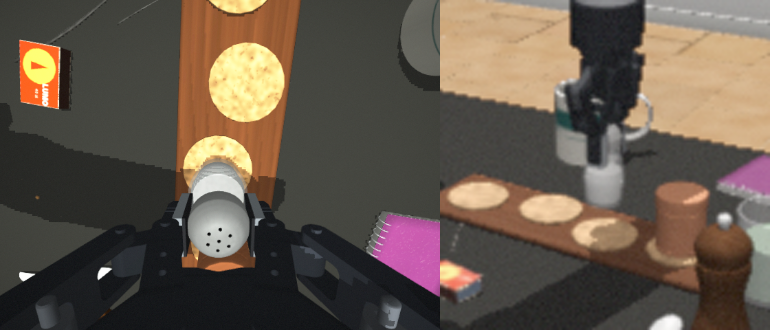

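The shaker hangs upright, gripped at its waist. Coaster c is centred at column 217, against a predicted 216. I'll lower it.

Call:
{"op": "apply_moves", "data": {
  "steps": [
    [0,0,0.006,0,0,0],
    [0,0,0.014,0,0,0],
    [0,0,0.022,0,0,0],
    [0,0,0.029,0,0,0],
    [0,0,0.033,0,0,0],
    [0,0,0.0345,0,0,0],
    [0,0,0.0345,0,0,0],
    [0,0,0.0345,0,0,0]
  ]
}}

```text
time_s: 17.35
eef_pos: [0.5987, -0.0888, 0.0427]
eef_rot: [-3.142, -0.0, 1.571]
force: [-1.5, 0.3, 1.9]
finger_gap: 0.0327
grip_force: 60.0
```

Call:
{"op": "apply_moves", "data": {
  "steps": [
    [0,0,0,0,0,0],
    [0,0,0,0,0,0],
    [0,0,0,0,0,0],
    [0,0,0,0,0,0],
    [0,0,-0.02,0,0,0],
    [0,0,-0.05,0,0,0],
    [0,0,-0.09,0,0,0],
    [0,0,-0.13,0,0,0]
  ],
  "fingers": 0.085
}}

```text
time_s: 18.35
eef_pos: [0.5989, -0.089, 0.1752]
eef_rot: [3.14, 0.0, 1.571]
force: [-0.2, 0.2, 0.5]
finger_gap: 0.0854
grip_force: 0.0
```

Run:
```python
from h import *
togo([.436,.1254,.17])
```

```text
togo mm [ 214.3 -163.     5. ] deg [ 0.07  0.01 -0.01] t 18.35
```

Call:
{"op": "apply_moves", "data": {
  "steps": [
    [0.02,-0.015,0,0,0,0],
    [0.055,-0.042,0,0,0,0],
    [0.1,-0.076,0,0,0,0],
    [0.145,-0.11,0,0,0,0],
    [0.185,-0.141,0,0,0,0],
    [0.207,-0.158,0,0,0,0],
    [0.214,-0.163,0,0,0,0],
    [0.214,-0.163,0,0,0,0]
  ]
}}

```text
time_s: 19.35
eef_pos: [0.4365, 0.125, 0.1732]
eef_rot: [3.14, -0.0, 1.571]
force: [0.4, -0.2, -1.1]
finger_gap: 0.0846
grip_force: 0.0
```

Run:
```python
from h import *
from station import viewer
togo([.436,.1254,.055])
c=viewer.capture('wrist'); pickle.dump(c,open('w5.pkl','wb'))
f=c['frame']; cv2.imwrite('pics/w5.png',f[100:400,:,::-1])
print(proj(c,[.436,.1254,.108]))
hs=cv2.cvtColor(f,cv2.COLOR_RGB2HSV); m=(((hs[...,0]<6)|(hs[...,0]>174))&(hs[...,1]>170)).astype(np.uint8)
n,l,s,ce=cv2.connectedComponentsWithStats(m)
for k in range(1,n):
    if s[k,4]>150: print(s[k],ce[k])
```

```text
togo mm [  0.3  -0.6 118.2] deg [ 0.08 -0.03  0.01] t 19.35
[315.08417462 245.65000479]
[ 284  208   64   67 2048] [318.20947266 247.16894531]
```

View pics/w5.png

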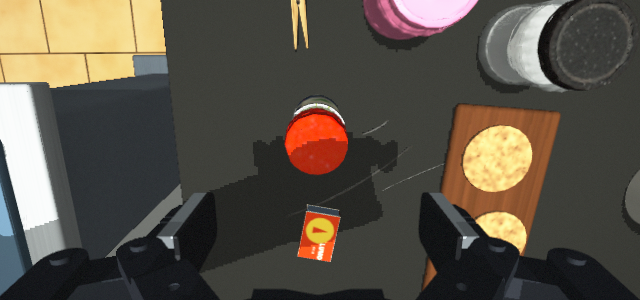

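The cap is at (316,244), against a predicted (315,246), so it matches. I'll grip it.

Call:
{"op": "apply_moves", "data": {
  "steps": [
    [0.001,0,0.015,0,0,0],
    [0.001,0,0.04,0,0,0],
    [0.001,0,0.07,0,0,0],
    [0.001,0,0.097,0,0,0],
    [0.001,0,0.111,0,0,0],
    [0.001,0,0.116,0,0,0],
    [0.001,0,0.118,0,0,0],
    [0.001,0,0.118,0,0,0]
  ]
}}

```text
time_s: 20.4
eef_pos: [0.4362, 0.1264, 0.055]
eef_rot: [3.141, -0.0, 1.571]
force: [-0.1, 1.0, -0.1]
finger_gap: 0.0853
grip_force: 0.0
```

Call:
{"op": "apply_moves", "data": {
  "steps": [
    [0,0,0,0,0,0],
    [0,0,0,0,0,0],
    [0,0,0,0,0,0],
    [0,0,0,0,0,0],
    [0,0,0,0,0,0],
    [0,0,0,0,0,0],
    [0,0,0,0,0,0],
    [0,0,0,0,0,0]
  ],
  "fingers": 0.0
}}

```text
time_s: 21.4
eef_pos: [0.436, 0.1264, 0.0551]
eef_rot: [3.141, -0.001, 1.571]
force: [-1.6, -0.3, 7.1]
finger_gap: 0.043
grip_force: 59.9
```

Call:
{"op": "apply_moves", "data": {
  "steps": [
    [0,0,-0.01,0,0,0],
    [0,0,-0.03,0,0,0],
    [0,0,-0.055,0,0,0],
    [0,0,-0.08,0,0,0],
    [0,0,-0.105,0,0,0],
    [0,0,-0.12,0,0,0],
    [0,0,-0.13,0,0,0],
    [0,0,-0.13,0,0,0]
  ]
}}

```text
time_s: 22.4
eef_pos: [0.4358, 0.1264, 0.1847]
eef_rot: [3.141, -0.0, 1.571]
force: [-0.2, -0.8, 0.0]
finger_gap: 0.0434
grip_force: 61.0
```

Run:
```python
from h import *
togo([.6255,-.007,.185])
```

```text
togo mm [-133.4  189.6   -0.2] deg [ 0.03 -0.02  0.02] t 22.4
```

Call:
{"op": "apply_moves", "data": {
  "steps": [
    [-0.012,0.017,0,0,0,0],
    [-0.036,0.052,0,0,0,0],
    [-0.065,0.093,0,0,0,0],
    [-0.094,0.134,0,0,0,0],
    [-0.118,0.168,0,0,0,0],
    [-0.13,0.186,0,0,0,0],
    [-0.133,0.1895,0,0,0,0],
    [-0.133,0.1895,0,0,0,0]
  ]
}}

```text
time_s: 23.4
eef_pos: [0.6242, -0.0063, 0.1836]
eef_rot: [-3.14, -0.0, 1.571]
force: [-0.3, 0.8, -1.5]
finger_gap: 0.0429
grip_force: 61.2
```

Call:
{"op": "apply_moves", "data": {
  "steps": [
    [0,0,0.01,0,0,0],
    [0,0,0.03,0,0,0],
    [0,0,0.05,0,0,0],
    [0,0,0.07,0,0,0],
    [0,0,0.083,0,0,0],
    [0,0,0.09,0,0,0],
    [0,0,0.09,0,0,0],
    [0,0,0.09,0,0,0]
  ]
}}

```text
time_s: 24.4
eef_pos: [0.6259, -0.0068, 0.0952]
eef_rot: [3.14, -0.0, 1.571]
force: [0.1, -0.2, -0.5]
finger_gap: 0.0429
grip_force: 61.2
```

Run:
```python
from h import *
togo([.6255,-.0065,.0705])
```

```text
togo mm [ 0.3 -0.4 24.7] deg [ 0.07 -0.    0.  ] t 24.4
```

Call:
{"op": "apply_moves", "data": {
  "steps": [
    [0,0,0.005,0,0,0],
    [0,0,0.011,0,0,0],
    [0,0,0.017,0,0,0],
    [0,0,0.021,0,0,0],
    [0,0,0.0235,0,0,0],
    [0,0,0.0245,0,0,0],
    [0,0,0.0245,0,0,0],
    [0,0,0.0245,0,0,0]
  ]
}}

```text
time_s: 25.4
eef_pos: [0.6252, -0.0068, 0.0702]
eef_rot: [-3.142, 0.0, 1.571]
force: [-1.0, 0.5, 2.7]
finger_gap: 0.0433
grip_force: 61.4
```

Call:
{"op": "apply_moves", "data": {
  "steps": [
    [0,0,0,0,0,0],
    [0,0,0,0,0,0],
    [0,0,0,0,0,0],
    [0,0,0,0,0,0],
    [0,0,-0.02,0,0,0],
    [0,0,-0.05,0,0,0],
    [0,0,-0.09,0,0,0],
    [0,0,-0.13,0,0,0]
  ],
  "fingers": 0.085
}}

```text
time_s: 26.4
eef_pos: [0.6255, -0.0069, 0.2028]
eef_rot: [3.14, -0.0, 1.571]
force: [1.0, 0.1, -0.1]
finger_gap: 0.0851
grip_force: 0.0
```

Run:
```python
from h import *
togo([.436,-.2875,.2])
```

```text
togo mm [-280.6 -189.4    2.5] deg [ 0.08 -0.   -0.01] t 26.4
```

Call:
{"op": "apply_moves", "data": {
  "steps": [
    [-0.025,-0.017,0,0,0,0],
    [-0.068,-0.046,0,0,0,0],
    [-0.115,-0.078,0,0,0,0],
    [-0.162,-0.11,0,0,0,0],
    [-0.21,-0.142,0,0,0,0],
    [-0.25,-0.169,0,0,0,0],
    [-0.274,-0.185,0,0,0,0],
    [-0.28,-0.189,0,0,0,0]
  ]
}}

```text
time_s: 27.4
eef_pos: [0.4353, -0.2888, 0.2014]
eef_rot: [3.14, 0.001, 1.567]
force: [0.9, 0.7, 0.7]
finger_gap: 0.0849
grip_force: 0.0
```

Call:
{"op": "apply_moves", "data": {
  "steps": [
    [0,0,0,0,0,0],
    [0,0,0,0,0,0],
    [0,0,0,0,0,0],
    [0,0,0,0,0,0],
    [0,0,0,0,0,0],
    [0,0,0,0,0,0],
    [0,0,0,0,0,0],
    [0,0,0,0,0,0]
  ]
}}

```text
time_s: 28.4
eef_pos: [0.4363, -0.2868, 0.2]
eef_rot: [3.142, -0.0, 1.571]
force: [0.6, -0.0, -0.4]
finger_gap: 0.085
grip_force: 0.0
```

Run:
```python
from h import *
from station import viewer
togo([.436,-.2875,.097])
c=viewer.capture('wrist'); pickle.dump(c,open('w6.pkl','wb'))
f=c['frame']; cv2.imwrite('pics/w6.png',f[100:400,:,::-1])
print(proj(c,[.436,-.2875,.147]),proj(c,[.436,-.2875,.13]))
```

```text
togo mm [ -0.7  -0.3 103. ] deg [ 0.   -0.    0.01] t 28.4
[315.36429764 252.229546  ] [315.48205486 245.29382904]
```

View pics/w6.png

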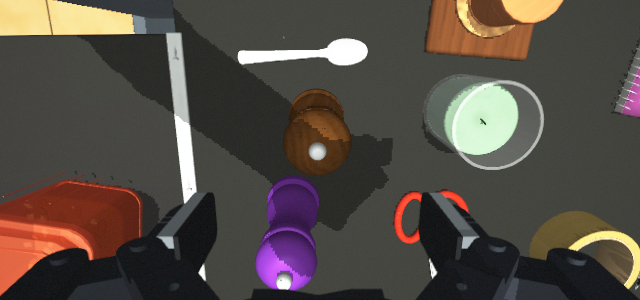

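The knob is at (317,251), against a predicted (315,252). The purple mill and the candle are clear of the fingers, so I'll grip.

Call:
{"op": "apply_moves", "data": {
  "steps": [
    [-0.0005,0.001,0.015,0,0,0],
    [-0.0005,0.001,0.035,0,0,0],
    [-0.0005,0.001,0.06,0,0,0],
    [-0.0005,0.001,0.083,0,0,0],
    [-0.0005,0.001,0.096,0,0,0],
    [-0.0005,0.001,0.101,0,0,0],
    [-0.0005,0.001,0.103,0,0,0],
    [-0.0005,0.001,0.103,0,0,0]
  ]
}}

```text
time_s: 29.45
eef_pos: [0.4377, -0.2875, 0.0975]
eef_rot: [3.141, 0.0, 1.571]
force: [-0.2, -1.0, -0.6]
finger_gap: 0.0852
grip_force: 0.0
```

Call:
{"op": "apply_moves", "data": {
  "steps": [
    [0,0,0,0,0,0],
    [0,0,0,0,0,0],
    [0,0,0,0,0,0],
    [0,0,0,0,0,0],
    [0,0,0,0,0,0],
    [0,0,0,0,0,0],
    [0,0,0,0,0,0],
    [0,0,0,0,0,0]
  ],
  "fingers": 0.0
}}

```text
time_s: 30.45
eef_pos: [0.4377, -0.288, 0.0981]
eef_rot: [3.14, 0.001, 1.571]
force: [-2.5, -0.5, 8.0]
finger_gap: 0.0456
grip_force: 59.8
```

Call:
{"op": "apply_moves", "data": {
  "steps": [
    [0,0,-0.01,0,0,0],
    [0,0,-0.03,0,0,0],
    [0,0,-0.06,0,0,0],
    [0,0,-0.095,0,0,0],
    [0,0,-0.13,0,0,0],
    [0,0,-0.15,0,0,0],
    [0,0,-0.16,0,0,0],
    [0,0,-0.16,0,0,0]
  ]
}}

```text
time_s: 31.45
eef_pos: [0.4374, -0.2872, 0.2572]
eef_rot: [3.141, 0.0, 1.571]
force: [0.5, -0.2, -3.0]
finger_gap: 0.0452
grip_force: 61.7
```

Run:
```python
from h import *
togo([.6165,.0855,.258])
```

```text
togo mm [372.6 179.3  -0.7] deg [0.03 0.   0.02] t 31.45
```

Call:
{"op": "apply_moves", "data": {
  "steps": [
    [0.01,0.005,0,0,0,0],
    [0.03,0.014,0,0,0,0],
    [0.055,0.026,0,0,0,0],
    [0.08,0.038,0,0,0,0],
    [0.107,0.051,0,0,0,0],
    [0.134,0.064,0,0,0,0],
    [0.161,0.077,0,0,0,0],
    [0.188,0.09,0,0,0,0]
  ]
}}

```text
time_s: 32.45
eef_pos: [0.5271, -0.0972, 0.2559]
eef_rot: [-3.14, -0.0, 1.572]
force: [0.8, -0.3, -1.6]
finger_gap: 0.045
grip_force: 61.7
```

Call:
{"op": "apply_moves", "data": {
  "steps": [
    [0.027,0.013,0,0,0,0],
    [0.054,0.026,0,0,0,0],
    [0.081,0.039,0,0,0,0],
    [0.108,0.052,0,0,0,0],
    [0.135,0.065,0,0,0,0],
    [0.16,0.077,0,0,0,0],
    [0.178,0.0855,0,0,0,0],
    [0.1845,0.089,0,0,0,0]
  ]
}}

```text
time_s: 33.45
eef_pos: [0.616, 0.0869, 0.2561]
eef_rot: [-3.14, 0.0, 1.573]
force: [-0.1, -0.4, -1.9]
finger_gap: 0.0453
grip_force: 61.7
```

Call:
{"op": "apply_moves", "data": {
  "steps": [
    [0,0,0.01,0,0,0],
    [0,0,0.025,0,0,0],
    [0,0,0.045,0,0,0],
    [0,0,0.07,0,0,0],
    [0,0,0.09,0,0,0],
    [0,0,0.105,0,0,0],
    [0,0,0.11,0,0,0],
    [0,0,0.11,0,0,0]
  ]
}}

```text
time_s: 34.45
eef_pos: [0.6163, 0.085, 0.147]
eef_rot: [-3.142, 0.0, 1.571]
force: [0.0, -0.5, -2.3]
finger_gap: 0.0452
grip_force: 61.8
```

Run:
```python
from h import *
from station import viewer
togo([.6165,.0855,.1135])
c=viewer.capture('wrist'); d=viewer.capture('scene')
u,v=map(int,proj(d,[.6,.05,.09]))
s=cv2.resize(d['frame'][v-65:v+65,u-65:u+65],(330,330),interpolation=cv2.INTER_CUBIC)
im=np.hstack([cv2.resize(c['frame'],(440,330)),s])
cv2.imwrite('pics/w7.png',im[:,:,::-1])
print(proj(c,[.6159,.0851,.015])*440/640)
```

```text
togo mm [ 0.5  0.2 33.5] deg [-0.    0.01 -0.01] t 34.45
[217.03715088 155.01318056]
```

View pics/w7.png

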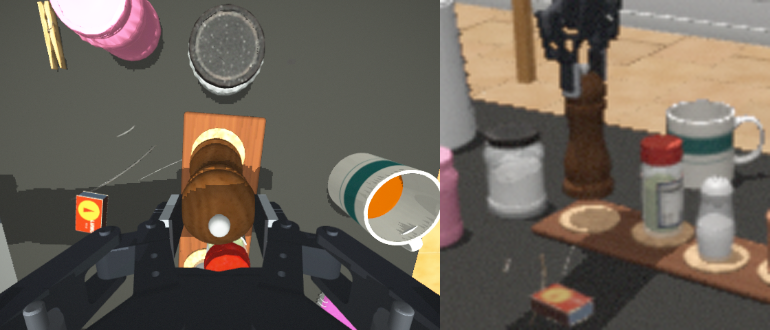

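The mill is upright over coaster a, and the others stand well. I'll lower and release it.

Call:
{"op": "apply_moves", "data": {
  "steps": [
    [0.0005,0,0.006,0,0,0],
    [0.0005,0,0.014,0,0,0],
    [0.0005,0,0.022,0,0,0],
    [0.0005,0,0.028,0,0,0],
    [0.0005,0,0.032,0,0,0],
    [0.0005,0,0.034,0,0,0],
    [0.0005,0,0.034,0,0,0],
    [0.0005,0,0.034,0,0,0]
  ]
}}

```text
time_s: 35.55
eef_pos: [0.6163, 0.0858, 0.1133]
eef_rot: [3.141, -0.0, 1.571]
force: [-1.6, -0.1, 1.7]
finger_gap: 0.0451
grip_force: 62.1
```

Call:
{"op": "apply_moves", "data": {
  "steps": [
    [0,0,0,0,0,0],
    [0,0,0,0,0,0],
    [0,0,0,0,0,0],
    [0,0,0,0,0,0],
    [0,0,-0.02,0,0,0],
    [0,0,-0.06,0,0,0],
    [0,0,-0.1,0,0,0],
    [0,0,-0.12,0,0,0]
  ],
  "fingers": 0.085
}}

```text
time_s: 36.55
eef_pos: [0.6177, 0.0856, 0.2372]
eef_rot: [3.137, -0.001, 1.571]
force: [0.5, 0.6, 0.2]
finger_gap: 0.0851
grip_force: 0.0
```

Call:
{"op": "apply_moves", "data": {
  "steps": [
    [0,-0.02,0,0,0,0],
    [0.01,-0.06,0,0,0,0],
    [0.04,-0.1,0,0,0,0],
    [0.08,-0.13,0,0,0,0],
    [0.13,-0.15,0,0,0,0],
    [0.17,-0.15,0,0,0,0],
    [0.2,-0.15,0,0,0,0],
    [0.21,-0.15,0,0,0,0]
  ]
}}

```text
time_s: 37.55
eef_pos: [0.4661, 0.2977, 0.2341]
eef_rot: [3.14, -0.001, 1.573]
force: [-0.9, -0.8, -0.7]
finger_gap: 0.085
grip_force: 0.0
```

Call:
{"op": "apply_moves", "data": {
  "steps": [
    [0,0,0,0,0,0],
    [0,0,0,0,0,0],
    [0,0,0,0,0,0],
    [0,0,0,0,0,0],
    [0,0,0,0,0,0],
    [0,0,0,0,0,0],
    [0,0,0,0,0,0],
    [0,0,0,0,0,0]
  ]
}}

```text
time_s: 38.55
eef_pos: [0.4662, 0.2957, 0.233]
eef_rot: [3.142, 0.0, 1.571]
force: [0.2, 0.3, -0.0]
finger_gap: 0.0851
grip_force: 0.0
```

Run:
```python
from h import *
from station import viewer
c=viewer.capture('top'); d=viewer.capture('scene')
for n,p in dict(mill=[.6159,.0851,.162],jar=[.625,-.007,.123],shk=[.5986,-.0888,.105],tin=[.604,-.1743,.079]).items(): print(n,((proj(c,p)-[215,170])*2).round())
a=cv2.resize(c['frame'][170:270,215:455],None,fx=2,fy=2,interpolation=cv2.INTER_CUBIC)
s=d['frame'][160:300,220:460]; s=cv2.resize(s,(480,280),interpolation=cv2.INTER_CUBIC)
cv2.imwrite('pics/end.png',np.vstack([a,s])[:,:,::-1])
```

```text
mill [119.  70.]
jar [202.  70.]
shk [272.  97.]
tin [343.  97.]
```

View pics/end.png

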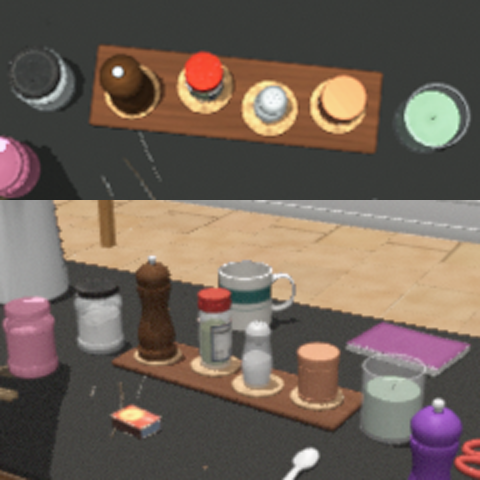

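All four are upright, and their tops lie within about 2 px of the predicted (119,70), (202,70), (272,97) and (343,97). The sugar jar and candle have not moved, so I'll hand the job in.

```bash
python3 -c "
from station import job
print(job.job_done())"
```

```text
the job is handed in; nothing more can be done
None
```

I handed the job in at about 39 s: mill, spice jar, shaker and tin stand upright and centred on coasters a to d, running from the sugar jar down to the candle, with neither of those two moved; no verdict came back.

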